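# Close the cap press guard and hold the lever between its marks

### The arm

A 6-joint arm with a two-finger parallel gripper is mounted at the origin on a cart in front of the work surface, level with it; the furniture and walls round the work are solid. World frame = base frame: x ahead of the robot, y to its left, z up, the work surface at z = 0. Lengths are in m, angles in rad, forces in N, time in s.
With the tool pointing down it reaches from about 0.375 to 0.9 m from the base axis. Payload 3.1 kg.
Tool frame: the origin (TCP) lies at the very end of the fingers, on their centre line; the grasp point (between the pads) lies 19 mm behind it; z points along the fingers, y is the line along which they close (so a half turn about z gives the same grasp; the last joint's range is limited). The gripper opens to 85 mm and grips with 20 to 120 N. Pads are 22 mm wide; open, the fingers measure 114 mm over their backs; the gripper's body (76 mm by 85 mm) begins 54 mm behind the grasp point. The pads swing forward as they close: fully open they stand 13 mm farther back than shut.
Start: joints at [0.986, 0.527, 1.433, -0, 1.181, -0.178], TCP at [0.247, 0.574, 0.231] pointing down, gripper open.
Joint ranges: [-3.08, 3.08], [-0.75, 2.2], [0.22, 2.44], [-1.43, 4.57], [0, 2.65], [-2.85, 2.85]. Speed limits (rad/s): [2.79, 2.79, 3.14, 3.14, 3.14, 3.14].

### API

Orientations are given as a unit quaternion [x, y, z, w].
In Python, from station import manip gives the robot as it stands.
- The arm moves only by the shell command python3 -m handwheel 'ROWS' [FORCE]. ROWS is JSON, a list of rows, each a list of 7 numbers: the shift along the world's x, y, z in mm, then the turn, a rotation vector about the world's x, y, z in degrees, then the opening, from 0 (shut) to 1 (fully open). A call has exactly 10 rows; each row shifts and turns the commanded pose from where the row before left it; what a row does not reach is not made up. A row lasts 1/8 s, in which the tool goes at most 62.5 mm and 10.7 degrees, less where a joint would pass 70% of its speed; a pose out of reach is approached as far as the arm can. A call is refused whole if a number of a shift passes 62.5 or a number of a turn 10.7, either way. A call with a gripper value outside its range is refused whole. The fingers move at their own pace and stop on an object; FORCE is the grip in N (left out, the last holds). Time passes only in rows, so rows that do not move let the fingers close, or fill a call up. It gives the time, the measured TCP pose, the force, the opening and the grip force at its end, in the units of the state.
- manip.sense(): the state, without advancing time (a new reading comes with each control period).
- manip.snapshot(name): name is "scene" or "top"; returns the picture (420x560x3 uint8, red, green, blue); there is no depth.
- manip.get_calibration(name): a dict with "K" (3x3 intrinsics, pixels), "rvec" (rotation vector, rad) and "tvec" (3), from world to camera coordinates, as OpenCV has them. Camera axes: x right, y down, z forward; pixel columns grow to the right and rows downward; lengths in m; the calibration is good to about 2 mm. A picture is of the moment at which its call begins. get_calibration takes no time and is no camera call.
- manip.sign_off(): hands the job in; it is judged then, once.
The state is a dict: "t": time; "q": joint angles; "qd": joint speeds; "tau": joint torques, N m; "tcp_pos": TCP position; "tool_rot": TCP orientation; "force": force on the tool from outside, world axes, zero at the start; "ft_torque": the same for the moment, N m; "finger_gap": opening from 0.0 (shut) to 1.0 (fully open); "gripper_force": force on a finger pad.
Only numpy, scipy, OpenCV 4.12 (cv2) and the standard library are available. Lean on these libraries where they do the work, as an engineer would, in place of code of your own. Each camera call takes 0.05 s, during which the arm holds its last target. There are 200 camera calls.

### The job

The cap press on the bench has a vial waiting in it and its sliding front guard was left up. Lower the guard all the way down by its handle, then press the ball-ended lever down until its rod lies midway between the two raised marks on the side of the press, so that the foot bears on the vial's cap, and keep it there: finish while still holding the lever at that travel. Leave the lever alone until the guard is shut, never push it well beyond the lower mark, and do not knock the vials about.

Things in the scene. Friction and masses are not known exactly. Their poses are not given: they have to be found in the camera images.
- cap_press: grey hand-lever cap press, fixed to the bench, base 230 (x) by 230 (y) mm, cheeks and head 165 mm high, ram rod to 184 mm. Origin at the centre of its underside; its x axis points away from its front (guard side, facing the robot), y to its left, z up. It is turned up to 0.15 rad either way. The guard slides up and down in guides at its front; the lever is on the outside of its right (-y) cheek
- guard (a joint): height of the clear sliding guard above its closed stop, m: 0 fully shut, up to 0.10 open. Weight 2.5 N and guide friction 5 N: it stays at any height; pushing it down needs about 3 N, lifting it about 8 N
- guard_handle (a point): centre of the bow handle on the guard's top edge: a round steel bar 12 mm thick, its straight part 100 mm long along the press's y axis, with a gap of about 24 mm between the bar and the frame below. It lies 86 mm in front of the press's origin (press x = -0.086), on its middle line, 182 mm above the bench when shut, and rises with the guard. Nothing on the press is higher than it within 80 mm
- lever (a joint): angle of the spring-return lever, rad: 0 at rest (released), grows as the ball is pressed down, stop at 0.60. The rod is midway between the two raised marks at 0.40, and touches the line of the upper mark at about 0.33 and of the lower mark at about 0.47. It always starts at 0 and springs back when let go; holding the ball at 0.40 takes about 8 N downward
- lever_knob (a point): centre of the black ball knob, 40 mm across, on the lever's end. The lever turns about an axis along the press's y through press x = +0.060, z = +0.150; the ball's centre is 160 mm from it, at press y = -0.155 (the rod is cranked outward there). At rest the lever rises 0.25 rad above level (ball centre 190 mm above the bench); at 0.40 it points 0.15 rad below level (ball centre 126 mm up, 64 mm lower)
- press_foot: round rubber foot, 24 mm across, under the ram; origin at the centre of its underside. The lever drives it down 60 mm per rad; it meets the vial's cap at about 0.25 rad and is sprung, so it bears on the cap with about 6 N at 0.40 rad
- vial: amber 30 ml vial with black cap, 33 mm across, 68 mm high, standing in the round nest of the press behind the guard; origin at the centre of its underside
- vial_front_1: labelled amber vial with black cap, 33 mm across, 68 mm high, standing on the bench in front of the press; a bystander; origin at the centre of its underside
- vial_front_2: another such vial beside it; a bystander; origin at the centre of its underside

How it is judged:
By the outcome, as a careful person would: the job done as asked, in the order asked, and still so for the second after the job is handed in, while the arm keeps its last pose, push and grip.
It also fails if it takes over 45 s, if anything falls off the work surface, if the arm or the gripper's body presses on something with over 40 N, if the wrist force passes 120 N, or if a joint passes its speed limit or range.

## Working session

There is one attempt and no reset: what is moved stays moved. The work goes in short steps, Python scripts to look and compute and a shell command to move; the robot and the scene stay as the last step left them, time stands still between calls to the robot, and variables do not carry over. Pictures are saved under pics/ and viewed, at most 10 in all, crops included, and the job is handed in when it is done.

```bash
mkdir -p pics; python3 - <<'E'
from station import manip
import cv2
for n in("scene","top"):
    cv2.imwrite(f"pics/{n}0.png",cv2.cvtColor(manip.snapshot(n),cv2.COLOR_RGB2BGR))
    c=manip.get_calibration(n);print(n,c)
s=manip.sense();print(s)
E
```

```text
scene {'K': array([[411.45550542,   0.        , 278.13670708],
       [  0.        , 411.45550542, 207.77635065],
       [  0.        ,   0.        ,   1.        ]]), 'rvec': array([ 2.30244838, -0.85690571,  0.30727986]), 'tvec': array([-0.37153409,  0.36655947,  0.81048018])}
top {'K': array([[451.8074736 ,   0.        , 285.72900362],
       [  0.        , 451.8074736 , 209.72686348],
       [  0.        ,   0.        ,   1.        ]]), 'rvec': array([ 2.17293847, -1.96050989,  0.25757447]), 'tvec': array([-0.03126512,  0.52202727,  0.97472982])}
{'t': 0.1, 'q': array([ 9.85464546e-01,  5.28376627e-01,  1.43376925e+00, -2.85524242e-05,
        1.18142427e+00, -1.78497903e-01]), 'qd': array([ 0.00100879, -0.00341458, -0.00569707, -0.00074194,  0.00062061,
        0.00018773]), 'tau': array([-3.81988648e-04, -4.43305707e+01, -1.78586841e+01, -2.54175047e-04,
        3.85040927e-03,  1.22005915e-05]), 'tcp_pos': array([0.24692971, 0.57344612, 0.23043095]), 'tool_rot': array([ 2.02011573e-01,  9.79382635e-01, -9.22429034e-04, -3.56252271e-04]), 'force': array([ 0.39639281, -0.85572329,  0.17525572]), 'ft_torque': array([0.03361702, 0.02586256, 0.01850047]), 'gripper_force': 0.0, 'finger_gap': 1.0033192755471505}
```

View pics/scene0.png

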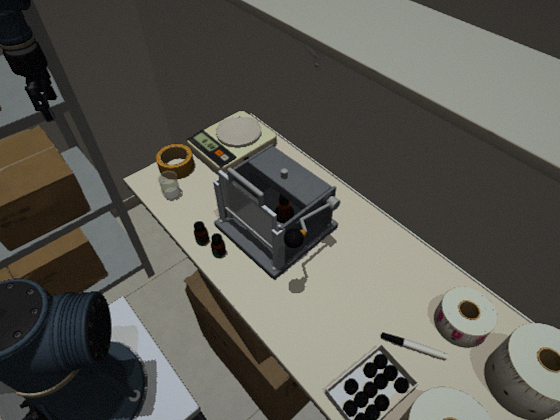

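View pics/top0.png

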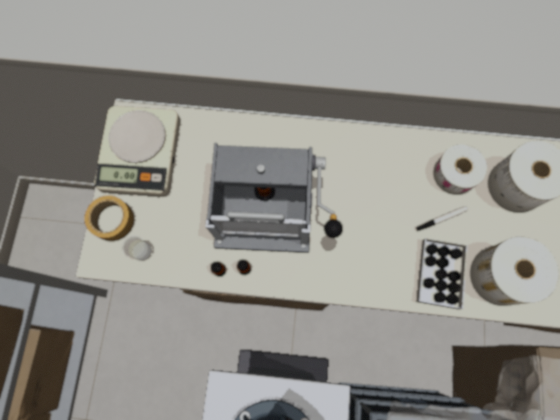

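The top view shows the press, with the ball at (334,228), the ram top at (261,168) and the bystander vials at (218,268) and (244,267). In the scene view the ball is at (294,237). I'll triangulate these points and enlarge the views.

```bash
cat > h.py <<'E'
import numpy as np, cv2
from station import manip
C={n:manip.get_calibration(n) for n in("scene","top")}
def ray(n,uv):
    c=C[n];R=cv2.Rodrigues(c["rvec"])[0];d=R.T@np.linalg.inv(c["K"])@np.array([*uv,1.]);return -R.T@c["tvec"],d/np.linalg.norm(d)
def plane(n,uv,z):
    o,d=ray(n,uv);return o+d*(z-o[2])/d[2]
def tri(a,b):
    A=np.zeros((3,3));v=np.zeros(3)
    for n,uv in(("scene",a),("top",b)):
        o,d=ray(n,uv);P=np.eye(3)-np.outer(d,d);A+=P;v+=P@o
    return np.linalg.solve(A,v)
def proj(n,p):
    c=C[n];return cv2.projectPoints(np.array(p,float).reshape(-1,3),c["rvec"],c["tvec"],c["K"],None)[0].reshape(-1,2)
E
python3 - <<'E'
from h import *
print("ball",tri((294,237),(334,228)),plane("top",(334,228),.19),plane("scene",(294,237),.19))
print("ram",tri((284,172),(261,168)),plane("top",(261,168),.184))
print("v1",plane("top",(218,268),.068),"v2",plane("top",(244,267),.068), plane("scene",(201,226),.068),plane("scene",(218,239),.068))
a=cv2.imread("pics/top0.png")[130:290,190:360];b=cv2.imread("pics/scene0.png")[140:290,190:350]
cv2.imwrite("pics/c1.png",np.hstack([cv2.resize(a,(400,376),interpolation=3),cv2.resize(b,(400,376),interpolation=3)]))
E
```

```text
ball [ 0.46164555 -0.08251889  0.19273082] [ 0.46172614 -0.08248075  0.19      ] [ 0.46366798 -0.08121494  0.19      ]
ram [0.57910544 0.08049756 0.17722951] [0.57686685 0.07969784 0.184     ]
v1 [0.37296559 0.15952794 0.068     ] v2 [0.38116964 0.10180431 0.068     ] [0.37868873 0.15628604 0.068     ] [0.38722677 0.09731723 0.068     ]
```

View pics/c1.png

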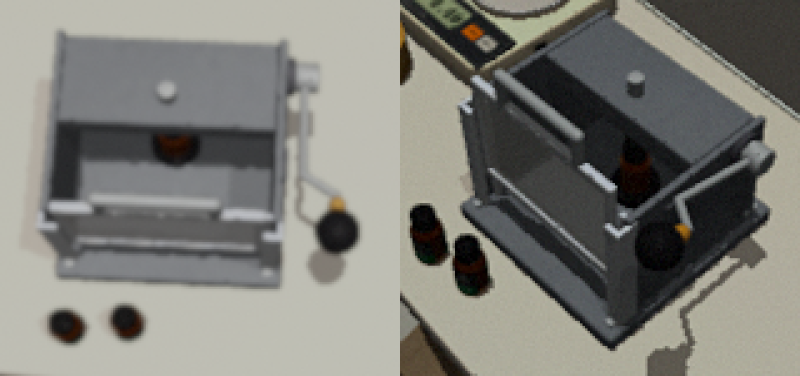

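```bash
python3 - <<'E'
from h import *
L=tri((228.8,169.5),(229.1,215.5));R=tri((262.8,193.9),(283.5,218));M=(L+R)/2
print(L,R,"mid",M,"len",np.linalg.norm(L-R))
yaw=np.arctan2(-(L-R)[0],(L-R)[1]);print("yaw bar",yaw)
a=plane("top",(214.2,246.9),.012);b=plane("top",(309,251.5),.012);print("base",a,b,np.linalg.norm(a-b),np.arctan2(-(a-b)[0],(a-b)[1]))
ball=tri((294,237),(334,228));d=M-ball;print("yaw ball-handle",np.arctan2(d[1],d[0])-np.arctan2(.155,.009))
for y in(-.08,-.06,-.04,-.02):
    c,s=np.cos(y),np.sin(y);Q=np.array([[c,-s],[s,c]])
    print(y,"origin from ball",ball[:2]-Q@[-.095,-.155],"from handle",M[:2]-Q@[-.086,0])
E
```

```text
[0.45719765 0.12465134 0.2300236 ] [0.46343811 0.01822996 0.23409229] mid [0.46031788 0.07144065 0.23205794] len 0.1066817994539021
yaw bar 0.058572083520757864
base [0.42915327 0.18539277 0.012     ] [ 0.44126176 -0.04146216  0.012     ] 0.2271778497135824 0.05332486625524889
yaw ball-handle 0.06662269592416958
-0.08 origin from ball [0.56872849 0.06439348] from handle [0.54604283 0.06456799]
-0.06 origin from ball [0.56576902 0.06650561] from handle [0.54616313 0.06628375]
-0.04 origin from ball [0.56276791 0.06855814] from handle [0.54624909 0.06800157]
-0.02 origin from ball [0.55972635 0.07055024] from handle [0.54630068 0.06972077]
```

Bar triangulates to mid (0.460, 0.071, 0.232), length 0.107 and yaw +0.058. So the guard is about 50 mm open. The ball's measured position gives the same press origin, about (0.547, 0.077). Next I shut the fingers and travel above the handle.

```bash
python3 -m handwheel '[[0,0,60,0,0,0,0],[21,-50,0,0,0,0,0],[21,-50,0,0,0,0,0],[21,-50,0,0,0,0,0],[21,-50,0,0,0,0,0],[21,-50,0,0,0,0,0],[21,-50,0,0,0,0,0],[21,-50,0,0,0,0,0],[21,-50,0,0,0,0,0],[21,-50,0,0,0,0,0]]' 40
```

```text
t: 1.35
tcp_pos: [0.4365, 0.1223, 0.2912]
tool_rot: [0.202, 0.979, 0.0, -0.0]
force: [0.7, 1.2, -0.0]
finger_gap: -0.001
gripper_force: 0.0
```

```bash
python3 -m handwheel '[[12,-26,0,0,0,0,0],[12,-25,0,0,0,0,0],[0,0,-10,0,0,0,0],[0,0,-10,0,0,0,0],[0,0,-10,0,0,0,0],[0,0,-10,0,0,0,0],[0,0,-6,0,0,0,0],[0,0,0,0,0,0,0],[0,0,0,0,0,0,0],[0,0,0,0,0,0,0]]'
python3 - <<'E'
from h import *
a=cv2.cvtColor(manip.snapshot("top"),4)[130:290,190:360];b=cv2.cvtColor(manip.snapshot("scene"),4)[140:290,190:350]
cv2.imwrite("pics/c2.png",np.hstack([cv2.resize(a,(400,376),interpolation=3),cv2.resize(b,(400,376),interpolation=3)]))
E
```

```text
t: 2.6
tcp_pos: [0.4605, 0.073, 0.2457]
tool_rot: [0.202, 0.979, 0.0, 0.0]
force: [0.3, -0.3, 1.2]
finger_gap: 0.002
gripper_force: 0.0
```

View pics/c2.png

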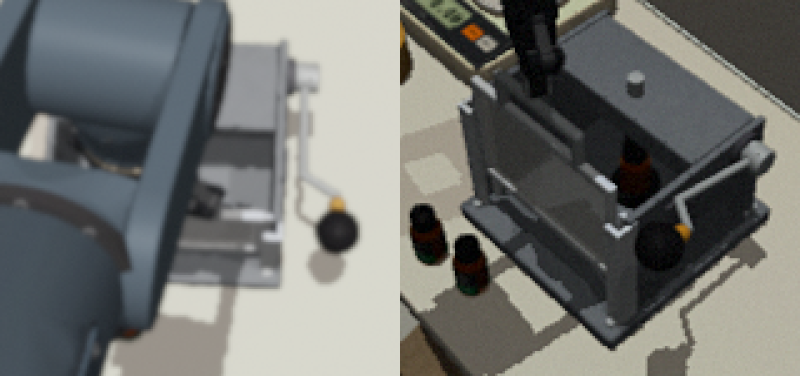

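The fingertips hang just above the middle of the bar, at crop (540,97). Next I push down.

```bash
python3 -m handwheel '[[0,0,-5,0,0,0,0],[0,0,-5,0,0,0,0],[0,0,-5,0,0,0,0],[0,0,-5,0,0,0,0],[0,0,-5,0,0,0,0],[0,0,-5,0,0,0,0],[0,0,0,0,0,0,0],[0,0,0,0,0,0,0],[0,0,0,0,0,0,0],[0,0,0,0,0,0,0]]'
```

```text
t: 3.95
tcp_pos: [0.4603, 0.073, 0.2153]
tool_rot: [0.202, 0.979, 0.0, 0.0]
force: [0.5, 1.1, -0.3]
finger_gap: -0.001
gripper_force: 0.0
```

```bash
python3 -m handwheel '[[0,0,0,0,0,0,0],[0,0,0,0,0,0,0],[0,0,0,0,0,0,0],[0,0,0,0,0,0,0],[0,0,0,0,0,0,0],[0,0,0,0,0,0,0],[0,0,0,0,0,0,0],[0,0,0,0,0,0,0],[0,0,-4,0,0,0,0],[0,0,-4,0,0,0,0]]'
python3 - <<'E'
from h import *
b=cv2.cvtColor(manip.snapshot("scene"),4)[140:290,190:350]
cv2.imwrite("pics/c3.png",cv2.resize(b,(640,600),interpolation=3))
E
```

```text
t: 5.2
tcp_pos: [0.4606, 0.073, 0.2073]
tool_rot: [0.202, 0.979, 0.0, 0.0]
force: [0.2, -0.3, 2.3]
finger_gap: 0.0
gripper_force: 1.4
```

View pics/c3.png

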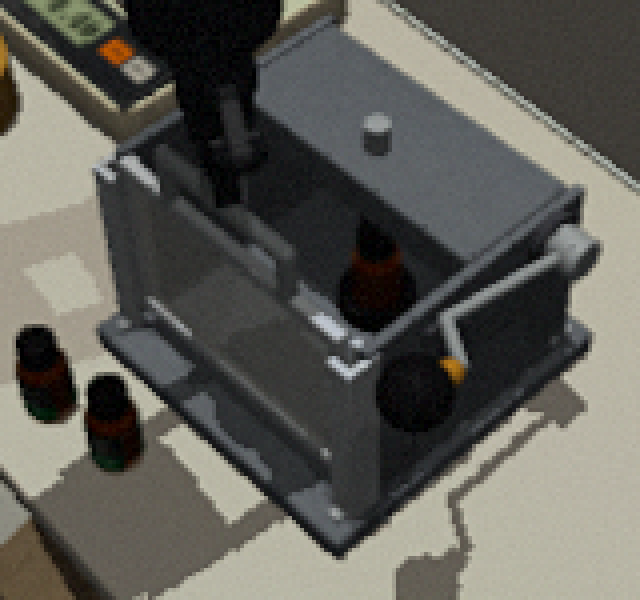

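The guard is following: its handle, around (235,215), has come down with the fingertips. I'll push on to the stop, expected at TCP z of about 0.188.

```bash
python3 -m handwheel '[[0,0,-4,0,0,0,0],[0,0,-4,0,0,0,0],[0,0,-4,0,0,0,0],[0,0,-3,0,0,0,0],[0,0,-2,0,0,0,0],[0,0,-1,0,0,0,0],[0,0,-1,0,0,0,0],[0,0,-1,0,0,0,0],[0,0,-1,0,0,0,0],[0,0,0,0,0,0,0]]'
```

```text
t: 6.5
tcp_pos: [0.4606, 0.073, 0.1877]
tool_rot: [0.202, 0.979, 0.0, 0.001]
force: [-2.0, -0.5, 13.4]
finger_gap: -0.002
gripper_force: 6.7
```

```bash
python3 -m handwheel '[[0,0,-1,0,0,0,0],[0,0,0,0,0,0,0],[0,0,0,0,0,0,0],[0,0,25,0,0,0,0],[0,0,25,0,0,0,0],[0,-40,0,0,0,0,0],[0,-40,0,0,0,0,0],[0,-40,0,0,0,0,0],[-1,-35,0,0,0,0,0],[0,0,0,0,0,0,0]]'
python3 - <<'E'
from h import *
a=cv2.cvtColor(manip.snapshot("top"),4)[130:290,190:360];b=cv2.cvtColor(manip.snapshot("scene"),4)[140:290,190:350]
cv2.imwrite("pics/c4.png",np.hstack([cv2.resize(a,(400,376),interpolation=3),cv2.resize(b,(400,376),interpolation=3)]))
E
```

```text
t: 7.75
tcp_pos: [0.4586, -0.0837, 0.2348]
tool_rot: [0.204, 0.979, 0.0, -0.001]
force: [-0.2, 1.2, -0.2]
finger_gap: -0.001
gripper_force: 0.0
```

View pics/c4.png

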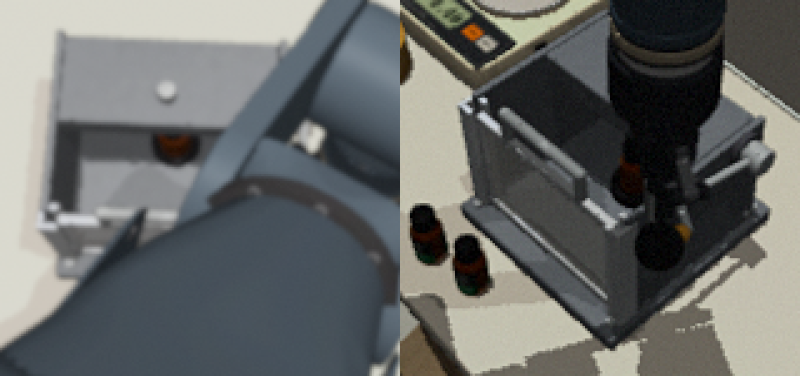

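The guard is shut: the contact height of 0.1877 less the bar's 6 mm radius gives 0.182. The fingertips are above the ball, so I press down to z ≈ 0.15 and check.

```bash
python3 -m handwheel '[[0,0,-10,0,0,0,0],[0,0,-10,0,0,0,0],[0,0,-8,0,0,0,0],[0,0,-8,0,0,0,0],[0,0,-8,0,0,0,0],[0,0,-8,0,0,0,0],[0,0,-8,0,0,0,0],[0,0,-8,0,0,0,0],[0,0,-8,0,0,0,0],[0,0,0,0,0,0,0]]'
```

```text
t: 9.1
tcp_pos: [0.4587, -0.0821, 0.1587]
tool_rot: [0.202, 0.979, -0.0, -0.001]
force: [-3.6, -0.3, 6.1]
finger_gap: -0.001
gripper_force: 3.2
```

```bash
python3 -m handwheel '[[0,0,-4,0,0,0,0],[0,0,-4,0,0,0,0],[0,0,-3,0,0,0,0],[0,0,-1,0,0,0,0],[0,0,0,0,0,0,0],[0,0,0,0,0,0,0],[0,0,0,0,0,0,0],[0,0,0,0,0,0,0],[0,0,0,0,0,0,0],[0,0,0,0,0,0,0]]'
python3 - <<'E'
from h import *
im=cv2.cvtColor(manip.snapshot("scene"),4);b=im[180:280,260:360]
cv2.imwrite("pics/c5.png",cv2.resize(b,(600,600),interpolation=3))
o=np.array([.547,.0775]);y=.058;c,s=np.cos(y),np.sin(y)
for a in(.33,.4,.47):
    t=.25-a;p=[.06-.16*np.cos(t),-.155];q=[o[0]+c*p[0]-s*p[1],o[1]+s*p[0]+c*p[1],.15+.16*np.sin(t)]
    print(a,np.round(q,4),(proj("scene",q)-[260,180])*6)
E
```

```text
t: 10.35
tcp_pos: [0.4588, -0.0821, 0.1474]
tool_rot: [0.202, 0.979, -0.0, -0.0]
force: [-5.0, 0.5, 7.9]
finger_gap: -0.001
gripper_force: 3.9
0.33 [ 0.4567 -0.083   0.1372] [[189.18392093 446.62506735]]
0.4 [ 0.4579 -0.0829  0.1261] [[191.22279221 462.41561756]]
0.47 [ 0.46   -0.0828  0.1151] [[194.76489797 476.41356098]]
```

View pics/c5.png

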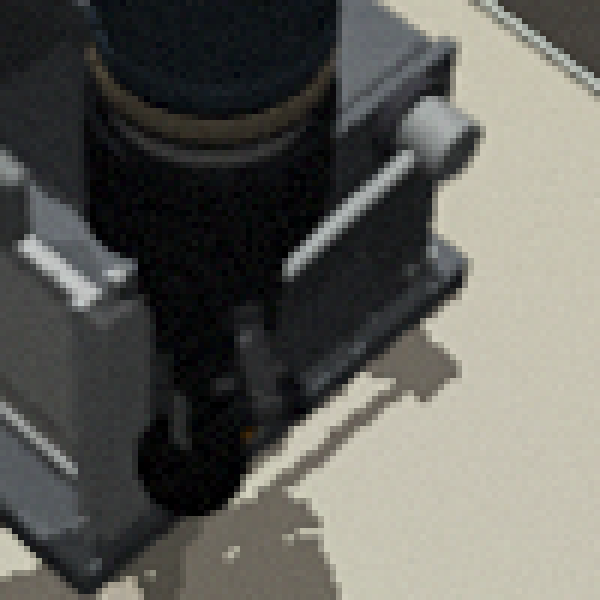

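The ball's outline (138–248 wide, bottom at 516) centres near (193,461), against (191,462) predicted for 0.40. The force is 7.9 N. I'll ease the sideways load and confirm that it stays put.

```bash
python3 -m handwheel '[[-1,0,-1,0,0,0,0],[-1,0,0,0,0,0,0],[0,0,0,0,0,0,0],[0,0,0,0,0,0,0],[0,0,0,0,0,0,0],[0,0,0,0,0,0,0],[0,0,0,0,0,0,0],[0,0,0,0,0,0,0],[0,0,0,0,0,0,0],[0,0,0,0,0,0,0]]'; python3 -c "
from station import manip
import cv2
b=cv2.cvtColor(manip.snapshot('scene'),4)[140:290,190:350]
cv2.imwrite('pics/c6.png',cv2.resize(b,(640,600),interpolation=3))"
```

```text
t: 11.65
tcp_pos: [0.4587, -0.0822, 0.1469]
tool_rot: [0.202, 0.979, 0.0, 0.002]
force: [-1.2, 2.0, 7.0]
finger_gap: -0.001
gripper_force: 3.9
```

View pics/c6.png

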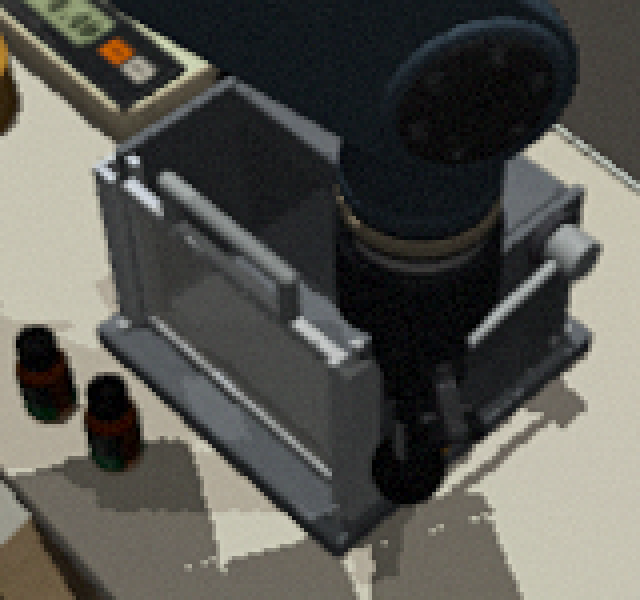

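The guard is down, with its bar running from (165,180) to (295,275). The bystander vials stand untouched at (45,375) and (112,422), and the ball is held at (408,468). The pose is steady with the ball centre at about 0.127 m, which is a lever angle of about 0.395.

```bash
python3 -c "
from station import manip
print(manip.sign_off())"
```

```text
the job is handed in; nothing more can be done
None
```

The guard is fully shut, and I handed the job in with the arm still holding the lever at about 0.395 rad, close to the 0.40 midpoint between the marks; the two front vials were not touched.

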